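# Slide two riser blocks home into the packed rack and close the bail

### The job

Put the two loose aluminium riser blocks back in the open-fronted rack on the granite: swing the rack's wire bail up and back out of the way, then slide each block from the front, under the fixed hold-down bar, into the gap of its own width and push it fully home, flush with the steel blocks beside it. Then swing the bail fully down again in front of the row. Do not disturb the three steel blocks or anything else standing on the granite.

Things in the scene. Friction and masses are not known exactly. Their poses are not given: they have to be found in the camera images.
- rack: fixed U-shaped aluminium frame on the granite, no floor, front (-x) open; 220 mm wide (y), walls 30 mm high. Origin on the granite, mid-row. Blocks in the row reach from x = -40 (front faces) to +40 mm, where the back wall stops them; side walls 8 mm thick, inner faces at y = +-102.5 mm. From +y to -y: steel block, 66 mm gap, steel block, 48 mm gap, steel block. Low feet reach back to x = +77 mm
- hold_down (a point): middle of the underside of the fixed flat hold-down bar that crosses the whole row along the rack's y: at x = +31 mm of the rack, 34 mm above the granite; 12 mm wide (x = +25 to +37 mm), 4 mm thick, so its top is 38 mm above the granite
- gap_wide (a point): where the centre (half-way up) of the wide block is when it is fully home, in the middle of the 66 mm gap; at x = 0, y = +39 mm of the rack, 15 mm above the granite; axes parallel to the rack's
- gap_narrow (a point): the same for the narrow block, in the middle of the 48 mm gap; at x = 0, y = -48 mm of the rack, 15 mm above the granite
- wide_c (a point): centre (half-way up) of the wide loose aluminium block: 80 long (its x) x 62 wide (its y) x 30 mm high, about 0.4 kg, upright edges chamfered 5 mm, four holes seen on top; the same either way round. It starts on the granite in front and to one side of the rack, either side
- narrow_c (a point): centre (half-way up) of the narrow loose aluminium block: 80 long (its x) x 44 wide (its y) x 30 mm high, about 0.29 kg, chamfered alike, two holes seen on top. It starts on the other side
- bail (a joint): angle of the wire bail (rad): 0 = fully down, its bar lying level across the front of the row; grows as the bar swings up and over to the back, stop at 1.95. Stiff hinge: it stays where it is left, and the bar moves under about 3 N across its arm
- bail_hinge (a point): a point on the bail's hinge axis (which runs along the rack's y), mid-way across the rack: at x = +20 mm, y = 0 of the rack, 16 mm above the granite
- bail_bar (a point): middle of the bail's cross bar: steel, 8 mm thick, 236 mm long along the rack's y, 69 mm from the hinge axis; its side arms run outside the rack's walls. When the bail is down the bar's centre line is 16 mm above the granite at x = -49 mm of the rack, its surface 5 mm clear of the blocks' front faces
- bail_stem (a point): tip of the bail's stem: round, 10 mm thick, standing on the middle of the cross bar, square to the side arms, straight up when the bail is down; this point is 35 mm from the bar's centre line (the rounded end 5 mm further). It leans back as the bail opens. It can be pinched from its sides (along the rack's y) and led along its arc about the hinge axis; pushed straight back it jams
- keep_left_c (a point): centre (half-way up) of the left (+y) of three equal steel blocks already standing loose in the rack: 80 long (x) x 30 wide (y) x 30 mm high, 0.56 kg, flush in front; must stay where it is
- keep_mid_c (a point): centre (half-way up) of the middle of three equal steel blocks already standing loose in the rack: 80 long (x) x 30 wide (y) x 30 mm high, 0.56 kg, flush in front; must stay where it is
- keep_right_c (a point): centre (half-way up) of the right (-y) of three equal steel blocks already standing loose in the rack: 80 long (x) x 30 wide (y) x 30 mm high, 0.56 kg, flush in front; must stay where it is
- ring_gauge: bystander, to be left alone: a plain steel ring gauge lying flat, 52 mm across, 18 mm high; origin at its underside
- plug: bystander, to be left alone: a dark steel plug gauge standing on end, 26 mm across, 50 mm high; origin at its underside
- vblock: bystander, to be left alone: a steel V-block about 60 x 60 mm, 40 mm high; origin at its underside
- ref_sphere: bystander, to be left alone: a white ball 25 mm across on a post over a round dark steel foot 64 mm across, 88 mm high in all; origin at the foot's underside
- cleaner: bystander, to be left alone: a white bottle 52 mm across, 150 mm high; origin at its underside
- driver: bystander, to be left alone: a screwdriver lying on the granite; origin under it
There are look-alikes about, which are no part of the job. What is shaped like the part that bears wide_c but green or orange is not meant.

How it is judged:
By the outcome, as a careful person would: the job done as asked, in the order asked, and still so for the second after the job is handed in, with the robot touching nothing.
It also fails if it takes over 72 s, if anything falls off the work surface, if the arm or the gripper's body presses on something with over 40 N, if the wrist force passes 120 N, or if a joint passes its speed limit or range.

### The arm

A 7-joint arm with a two-finger parallel gripper is mounted at the origin on the work surface. World frame = base frame: x ahead of the robot, y to its left, z up, the work surface at z = 0. Lengths are in m, angles in rad, forces in N, time in s.
With the tool pointing down it reaches from about 0.4 to 0.85 m from the base axis. Payload 10.4 kg.
Tool frame: the origin (TCP) lies at the very end of the fingers, on their centre line; the grasp point (between the pads) lies 19 mm behind it; x points along the fingers, y is the direction in which the jaws open and shut, and the axes are right-handed (so a half turn about x gives the same grasp; the last joint's range is limited). The gripper opens to 85 mm and grips with 20 to 120 N. Pads are 22 mm wide; open, the fingers measure 114 mm over their backs; the gripper's body (76 mm by 85 mm) begins 54 mm behind the grasp point. The pads swing forward as they close: fully open they stand 13 mm farther back than shut.
Start: joints at [1.087, 0.332, -0.065, 1.46, 0.022, 1.35, -0.088], TCP at [0.278, -0.56, 0.231] pointing down, gripper open.
Joint ranges: [-2.6, 2.6], [-0.5, 2.12], [-1.47, 1.34], [0.16, 2.42], [-1.27, 4.41], [0.06, 2.06], [-2.6, 2.6]. Speed limits (rad/s): [2.22, 2.22, 2.79, 2.79, 3.14, 3.14, 3.14].

### API

Orientations are given as a unit quaternion [x, y, z, w].
In Python, from workcell import monitor, camera, ticket, regions_of gives the robot as it stands.
- The arm moves only by the tool step_arm, never from a script. Its argument "increments" is a list of rows, each a list of 5 numbers: the finger opening in m, from 0 to 0.0854, then the shift along the world's x, y, z in m, then the turn about the world's z in rad. A call has 1 to 12 rows; each row shifts and turns the commanded pose from where the row before left it; what a row does not reach is not made up. A row lasts 1/12 s, in which the tool goes at most 41.7 mm and 7.16 degrees, less where a joint would pass 70% of its speed; a pose out of reach is approached as far as the arm can. A call with a gripper value outside its range is refused whole. The fingers move at their own pace and stop on an object; "force" is the grip in N (left out, the last holds). Time passes only in rows, so rows that do not move let the fingers close. It gives the time, the measured TCP pose, the force and the opening at its end, in the units of the state.
- monitor.get_obs(): the state, without advancing time (a new reading comes with each control period).
- camera(name): name is "scene" or "top" or "wrist"; returns a dict with "color" (400x640x3 uint8, red, green, blue), "range_z" (400x640 float32, m along the optical axis (not along the pixel's ray), 0 where there is no reading), "fx", "fy", "cx", "cy" (pixels), "cam_to_world" (4x4, takes a point from camera to world coordinates). Camera axes: x right, y up, looking along -z (the intrinsics and any distortion apply to the point x, -y, -z); pixel columns grow to the right and rows downward; lengths in m; the calibration is good to about 2 mm. A picture is of the moment at which its call begins.
- ticket.hand_in(): hands the job in, once; it reports no verdict.
Trained networks look in a picture, given as the dict that the camera call returned (one of the last four; its "shot" number tells which), for a name from the list of things; names that differ only in an ending like _2 or _b are one class to them, and where a whole thing is asked for, a point or a joint stands for the part that bears it (a point fixed in the world has none). Each returns a list of dicts, best first, with "p" (0 to 1); they miss things now and then, are a little off and sometimes report something else, mostly with a low value. They report only what shows in the picture. A call takes as long as a camera call. They do not tell look-alikes from the thing itself.
- regions_of(picture, query): "region" (400x640 bool, what is visible of it) and "centre" ([row, column] in pixels, amid what is visible of it).
The state is a dict: "clock": time; "joint_pos": joint angles; "joint_velocities": joint speeds; "tau": joint torques, N m; "position": TCP position; "ee_rot": TCP orientation; "ft_force": force on the tool from outside, world axes, zero at the start; "torque": the same for the moment, N m; "grip_width": opening from 0.0 (shut) to 1.0 (fully open).
Only numpy, scipy, OpenCV 4.12 (cv2) and the standard library are available. Lean on these libraries where they do the work, as an engineer would, in place of code of your own. Each camera call takes 0.05 s, during which the arm holds its last target. There are 200 camera calls.

## Working session

There is one attempt and no reset: what is moved stays moved. The work goes in short steps, Python scripts to look and compute and a tool call to move; the robot and the scene stay as the last step left them, time stands still between calls to the robot, and variables do not carry over. Pictures are saved under pics/ and viewed, about 8 in all and at most 12, crops included, and the job is handed in when it is done.

Besides the shell and the picture viewer there is one more tool, called after "Request:" in YAML: its name, and indented under it one key for each argument. step_arm: Moves the arm, as the interface text tells. Its arguments: {"type":"object","properties":{"increments":{"type":"array"},"force":{"type":"number"}},"required":["increments"]}

```bash
ls; mkdir -p pics
cat > h.py <<'E'
import numpy as np, cv2
from workcell import monitor, camera, ticket, regions_of
def cloud(c):
    z=c["range_z"]; v,u=np.mgrid[:z.shape[0],:z.shape[1]]
    P=np.stack([(u-c["cx"])/c["fx"]*z,-(v-c["cy"])/c["fy"]*z,-z,np.ones_like(z)],-1)
    W=(P@np.array(c["cam_to_world"]).T)[...,:3]; W[z==0]=np.nan
    return W
def save(c,n,crop=None,s=1):
    im=c["color"][...,::-1]
    if crop: r0,r1,c0,c1=crop; im=im[r0:r1,c0:c1]
    cv2.imwrite("pics/"+n+".png",cv2.resize(im,None,fx=s,fy=s,interpolation=cv2.INTER_CUBIC))
E
python3 - <<'E'
from h import *
o=monitor.get_obs(); print({k:np.round(v,3) for k,v in o.items()})
c=camera("top"); save(c,"top0",s=1.25); print({k:c[k] for k in c if k not in("color","range_z")})
W=cloud(c)
for n in ["rack","wide_c","narrow_c","bail","bail_bar","bail_stem","keep_left_c","plug","ring_gauge","vblock","ref_sphere","cleaner","driver"]:
    for d in regions_of(c,n)[:4]:
        p=W[d["region"]]; print(n,round(d["p"],2),np.round(d["centre"]),d["region"].sum(),np.round(np.nanmedian(p,0),3),np.round(np.nanpercentile(p[:,2],95),3))
E
```

```text
pics
{'clock': np.float64(0.0), 'joint_pos': array([ 1.087,  0.333, -0.065,  1.461,  0.022,  1.35 , -0.088]), 'joint_velocities': array([-0.001,  0.   ,  0.001, -0.001, -0.001,  0.001,  0.   ]), 'tau': array([ 1.0000e-03, -6.2543e+01,  5.0000e-02, -3.9160e+01,  1.6000e-02,
        1.0000e-02, -0.0000e+00]), 'position': array([ 0.278, -0.559,  0.231]), 'ee_rot': array([-0.688, -0.162,  0.689, -0.161]), 'ft_force': array([ 0.224, -0.211, -0.4  ]), 'torque': array([-0.015, -0.034,  0.05 ]), 'grip_width': np.float64(1.003)}
{'fx': 456.92734701768956, 'fy': 456.92734701768956, 'cx': 317.31081693583684, 'cy': 202.54010951138835, 'cam_to_world': array([[ 9.71759322e-02,  9.73061164e-01, -2.09066521e-01,
         2.80351892e-01],
       [-9.95267219e-01,  9.50087265e-02, -2.04084227e-02,
         2.02829242e-02],
       [ 4.50038993e-06,  2.10060263e-01,  9.77688440e-01,
         1.18027627e+00],
       [ 0.00000000e+00,  0.00000000e+00,  0.00000000e+00,
         1.00000000e+00]]), 'shot': 1}
rack 0.77 [160. 343.] 1711 [ 0.638 -0.008  0.029] 0.041
wide_c 0.86 [290. 438.] 851 [ 0.336 -0.269  0.03 ] 0.034
wide_c 0.73 [234. 418.] 823 [ 0.467 -0.221  0.03 ] 0.034
wide_c 0.55 [190. 422.] 805 [ 0.59  -0.229  0.03 ] 0.034
narrow_c 0.69 [228. 251.] 566 [0.442 0.211 0.03 ] 0.034
bail 0.86 [190. 338.] 324 [ 0.566 -0.004  0.024] 0.031
bail_bar 0.7 [190. 344.] 246 [ 0.567 -0.018  0.025] 0.042
bail_stem 0.75 [192. 342.] 477 [ 0.568 -0.005  0.024] 0.03
keep_left_c 0.87 [174. 305.] 300 [0.59  0.082 0.03 ] 0.034
ring_gauge 0.63 [244. 325.] 229 [0.418 0.006 0.018] 0.022
ring_gauge 0.54 [227. 250.] 636 [0.441 0.212 0.03 ] 0.034
vblock 0.95 [214. 490.] 775 [ 0.529 -0.395  0.036] 0.045
ref_sphere 0.97 [182. 200.] 473 [0.555 0.352 0.017] 0.086
cleaner 0.55 [185. 149.] 668 [0.512 0.456 0.096] 0.15
driver 0.57 [304. 497.] 512 [ 0.317 -0.422  0.023] 0.028
```

View pics/top0.png

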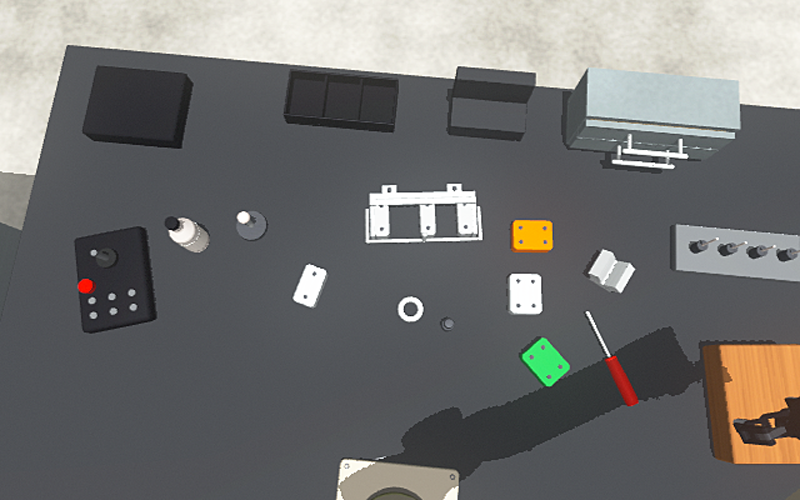

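```bash
cat >> h.py <<'E'
from scipy.spatial.transform import Rotation as R
def rect(W,mask,lo=.024,hi=.037):
    p=W[mask&(W[...,2]>lo)&(W[...,2]<hi)][:,:2].astype(np.float32)
    (cx,cy),(w,h),a=cv2.minAreaRect(p*1000)
    if w<h: w,h,a=h,w,a+90
    return np.round([cx,cy,w,h,(a+90)%180-90],1)  # mm, long axis angle deg
def tooly():
    o=monitor.get_obs(); M=R.from_quat(o["ee_rot"]).as_matrix(); return M
E
python3 - <<'E'
from h import *
print(np.round(tooly(),3))
c=camera("top");W=cloud(c)
for n in ["wide_c","narrow_c","keep_left_c","bail","rack","plug","ring_gauge","bail_stem"]:
    for d in regions_of(c,n)[:5]:
        p=W[d["region"]]; print(n,round(d["p"],2),np.round(d["centre"]),rect(W,d["region"],.008 if n in("bail","plug","ring_gauge") else .024),c["color"][d["region"]].mean(0).astype(int))
E
```

```text
[[ 0.     0.445 -0.896]
 [-0.    -0.896 -0.445]
 [-1.     0.    -0.   ]]
wide_c 0.69 [288. 434.] [ 336.8 -270.3   80.6   63.8   45.4] [ 59 212 105]
wide_c 0.55 [234. 419.] [ 469.5 -223.    80.6   61.9    3.6] [237 237 238]
narrow_c 0.84 [229. 248.] [443.6 214.1  79.9  45.1 -14.4] [237 238 238]
keep_left_c 0.7 [176. 305.] [593.5  82.2  66.8  28.8   6.6] [230 231 231]
bail 0.97 [189. 334.] [592.   -4.9 243.5  69.8 -82.9] [195 197 197]
rack 0.96 [159. 336.] [611.   -3.6 239.9 107.3 -83.3] [232 233 233]
plug 0.49 [259. 358.] [392.2 -71.5  24.8  24.7  65.2] [ 92  95 100]
ring_gauge 0.79 [242. 328.] [416.6   4.9  51.3  48.6   5.6] [217 218 218]
bail_stem 0.97 [190. 337.] [587.6  -6.1 240.2  62.2 -82.5] [213 215 215]
```

Run:
```python
from h import *
c=camera("top"); save(c,"top_crop",(130,270,230,480),3)
c=camera("wrist"); print(np.round(c["cam_to_world"],3),c["fx"])
```

```text
[[ 0.445  0.856  0.265  0.347]
 [-0.896  0.425  0.132 -0.526]
 [ 0.    -0.296  0.955  0.374]
 [ 0.     0.     0.     1.   ]] 316.4543155488047
```

View pics/top_crop.png

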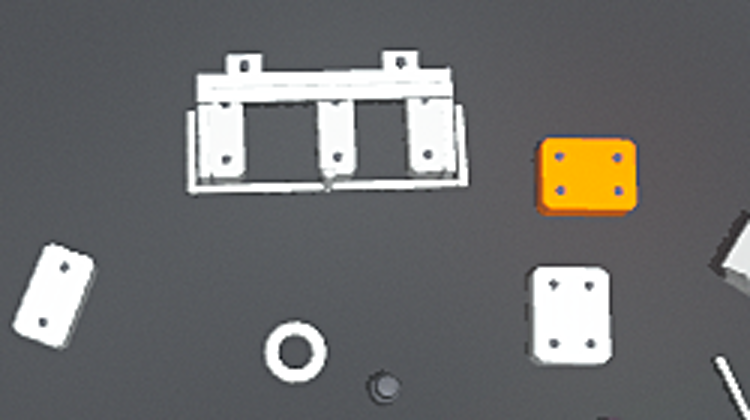

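Top view: rack at crop (330,130), yawed ≈7°, bail down. The narrow white block is at crop (55,295), on the +y side, and the wide white block at (570,315), on the -y side. The orange and green blocks are decoys. I'll move above the rack for a close look.

Request:
step_arm:
  increments:
    - [0.085, 0.018, 0.031, 0, -0.0565]
    - [0.085, 0.018, 0.031, 0, -0.0565]
    - [0.085, 0.018, 0.031, 0, -0.0565]
    - [0.085, 0.018, 0.031, 0, -0.0565]
    - [0.085, 0.018, 0.031, 0, -0.0565]
    - [0.085, 0.018, 0.031, 0, -0.0565]
    - [0.085, 0.018, 0.031, 0, 0]
    - [0.085, 0.018, 0.031, 0, 0]
    - [0.085, 0.018, 0.031, 0, 0]
    - [0.085, 0.018, 0.031, 0, 0]
    - [0.085, 0.018, 0.031, 0, 0]
    - [0.085, 0.018, 0.031, 0, 0]
  force: 30

```text
clock: 2.25
position: [0.4946, -0.1862, 0.2316]
ee_rot: [0.706, 0.043, -0.706, 0.043]
ft_force: [1.4, -0.4, -0.3]
grip_width: 0.997
```

Request:
step_arm:
  increments:
    - [0.085, 0.018, 0.031, 0, 0]
    - [0.085, 0.018, 0.031, 0, 0]
    - [0.085, 0.018, 0.031, 0, 0]
    - [0.085, 0.018, 0.031, 0, 0]
    - [0.085, 0.018, 0.031, 0, 0]
    - [0.085, 0.018, 0.031, 0, 0]
    - [0.085, 0, 0, 0, 0]
    - [0.085, 0, 0, 0, 0]

```text
clock: 2.92
position: [0.6023, 0.0009, 0.231]
ee_rot: [-0.706, -0.045, 0.706, -0.044]
ft_force: [-0.4, 0.3, -0.3]
grip_width: 0.996
```

```bash
cat >> h.py <<'E'
def pose():
    o=monitor.get_obs(); M=R.from_quat(o["ee_rot"]).as_matrix()
    return dict(t=round(float(o["clock"]),2),p=np.round(np.array(o["position"])*1000,1),ydeg=round(float(np.degrees(np.arctan2(M[1,1],M[0,1]))),2),down=np.round(M[2,0],4),f=np.round(o["ft_force"],1),g=round(float(o["grip_width"])*85.4,1))
E
python3 - <<'E'
from h import *
print(pose())
c=camera("wrist"); save(c,"w1",s=1.25); W=cloud(c); np.save("w1.npy",W)
for n in ["keep_left_c","keep_mid_c","bail","bail_stem","rack"]:
    for d in regions_of(c,n)[:3]:
        print(n,round(d["p"],2),np.round(d["centre"]),rect(W,d["region"],.026,.033),np.nanmax(W[d["region"]][:,2]).round(3))
E
```

```text
{'t': 2.92, 'p': array([602.3,   0.9, 231. ]), 'ydeg': -82.79, 'down': np.float64(-1.0), 'f': array([-0.4,  0.3, -0.3]), 'g': 85.0}
keep_left_c 0.77 [166. 243.] [602.3  85.6  79.   30.4   6.9] 0.033
keep_left_c 0.67 [307. 290.] [0. 0. 0. 0. 0.] 0.021
keep_mid_c 0.61 [168. 330.] [612.9 -10.4  78.6  29.2   7. ] 0.038
bail 0.64 [202. 322.] [564.3  -8.  227.1  35.8 -74.1] 0.062
bail_stem 0.87 [204. 315.] [566.3 -12.2 231.7  57.7 -68.4] 0.062
bail_stem 0.45 [280. 486.] [ 476.8 -221.1   69.    63.3    4. ] 0.033
```

View pics/w1.png

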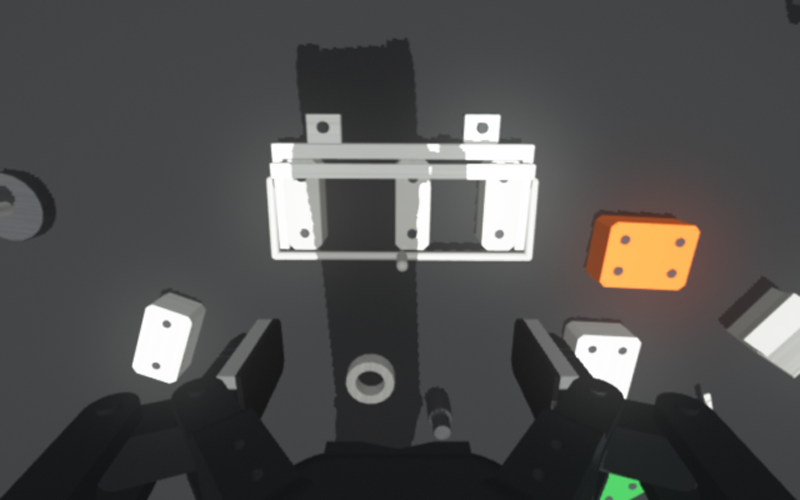

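The wrist view is aligned with the rack, with steel blocks at (300,205), (413,205) and (508,205) and the stem at (402,262). I'll refine the rack pose and stem position from its point cloud.

Run:
```python
from h import *
W=np.load("w1.npy"); p=W.reshape(-1,3)*1000; p=p[np.isfinite(p[:,0])]
for it in range(3):
    if it==0: o=np.array([612.2,-1.2]); a=np.radians(6.9)
    ex=np.array([np.cos(a),np.sin(a)]); ey=np.array([-ex[1],ex[0]])
    q=np.c_[(p[:,:2]-o)@ex,(p[:,:2]-o)@ey,p[:,2]]
    def s(x0,x1,y0,y1,z0,z1): return q[(q[:,0]>x0)&(q[:,0]<x1)&(q[:,1]>y0)&(q[:,1]<y1)&(q[:,2]>z0)&(q[:,2]<z1)]
    b=s(-60,-42,-110,110,15,24); b=b[abs(b[:,1])>15]; f=np.polyfit(b[:,1],b[:,0],1)
    h=s(18,44,-100,100,36,42); fh=np.polyfit(h[:,1],h[:,0],1)
    print("bar",f,len(b),b[:,2].max(),"hold",fh,len(h),h[:,2].mean())
    a-=np.arctan((f[0]+fh[0])/2)
print("yaw",np.degrees(a))
for n,y in(("L",87),("M",-9),("R",-87)):
    k=s(-50,22,y-22,y+22,27,33); print(n,np.percentile(k[:,0],[.5,2]),np.percentile(k[:,1],[1,99]),k[:,2].mean())
st=s(-65,-25,-14,14,35,70); print("stem",st.mean(0),st.min(0),st.max(0),len(st))
h=s(10,50,-120,120,36,42); print("hold x",np.percentile(h[:,0],[2,98]))
```

```text
bar [ 5.10307805e-03 -4.67518461e+01] 389 23.992529175331345 hold [5.81179723e-04 3.13206818e+01] 2245 38.220009480250724
bar [ 2.45445540e-03 -4.67525838e+01] 389 23.992529175331345 hold [-2.27038423e-03  3.13214269e+01] 2246 38.22000450086855
bar [ 2.36254773e-03 -4.67525737e+01] 389 23.992529175331345 hold [-2.36208432e-03  3.13214334e+01] 2246 38.22000450086855
yaw 6.731871922273841
L [-40.01221528 -38.734073  ] [ 72.45892561 108.50831661] 30.189193498127977
M [-43.47542221 -38.7874438 ] [-23.4731974    5.40818008] 30.260842972778725
R [-38.5038272  -37.26903805] [-108.6953225   -72.01839944] 30.227961809424016
stem [-44.31711565   0.19987883  54.05584598] [-50.9525336   -4.72850237  35.28828206] [-41.13514615   4.99109876  62.05777729] 112
hold x [25.4004778  37.09489742]
```

Request:
step_arm:
  increments:
    - [0.04, -0.0194, -0.004, 0, -0.007]
    - [0.04, -0.0194, -0.004, 0, 0]
    - [0.04, 0, 0, -0.034, 0]
    - [0.04, 0, 0, -0.034, 0]
    - [0.04, 0, 0, -0.034, 0]
    - [0.04, 0, 0, -0.034, 0]
    - [0.04, 0, 0, -0.03, 0]
    - [0.04, 0, 0, -0.02, 0]
    - [0.04, 0, 0, -0.018, 0]
    - [0.04, 0, 0, 0, 0]
    - [0.04, 0, 0, 0, 0]

```text
clock: 4.13
position: [0.5626, -0.0104, 0.0272]
ee_rot: [-0.705, -0.04, 0.706, -0.04]
ft_force: [-0.1, 0.6, 0.9]
grip_width: 0.464
```

Run:
```python
from h import *
print(pose())
c=camera("wrist"); save(c,"w2",s=1.0)
th=np.linspace(0,1.95,27); s=30
x=20-69*np.cos(th)+s*np.sin(th); z=16+69*np.sin(th)+s*np.cos(th)
d=np.c_[np.diff(x)*.993,np.diff(x)*.118,np.diff(z)]/1000
print(np.round(d,4).tolist()); print(x[-1]-x[0],z[-1]-z[0])
```

```text
{'t': 4.13, 'p': array([562.6, -10.4,  27.2]), 'ydeg': -83.47, 'down': np.float64(-1.0), 'f': array([-0.1,  0.6,  0.9]), 'g': 39.6}
[[0.0024, 0.0003, 0.0051], [0.0028, 0.0003, 0.0049], [0.0032, 0.0004, 0.0047], [0.0035, 0.0004, 0.0044], [0.0038, 0.0005, 0.0041], [0.0041, 0.0005, 0.0038], [0.0044, 0.0005, 0.0035], [0.0046, 0.0006, 0.0032], [0.0049, 0.0006, 0.0028], [0.005, 0.0006, 0.0024], [0.0052, 0.0006, 0.0021], [0.0054, 0.0006, 0.0017], [0.0055, 0.0006, 0.0012], [0.0055, 0.0007, 0.0008], [0.0056, 0.0007, 0.0004], [0.0056, 0.0007, -0.0], [0.0056, 0.0007, -0.0004], [0.0055, 0.0007, -0.0009], [0.0055, 0.0006, -0.0013], [0.0053, 0.0006, -0.0017], [0.0052, 0.0006, -0.0021], [0.005, 0.0006, -0.0025], [0.0048, 0.0006, -0.0028], [0.0046, 0.0005, -0.0032], [0.0044, 0.0005, -0.0035], [0.0041, 0.0005, -0.0039]]
122.41126881335487 22.992795394728375
```

View pics/w2.png

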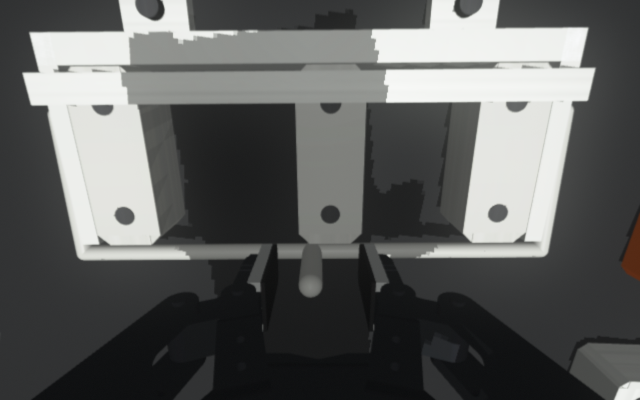

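Stem at (311,275), a little left of the jaw middle. I'll shift +3 mm and pinch it.

Request:
step_arm:
  increments:
    - [0.04, 0.0008, 0.0032, 0, 0.004]
    - [0.0, 0, 0, 0, 0]
    - [0.0, 0, 0, 0, 0]
    - [0.0, 0, 0, 0, 0]
    - [0.0, 0, 0, 0, 0]
    - [0.0, 0, 0, 0, 0]
  force: 30

```text
clock: 4.68
position: [0.5655, -0.0069, 0.0299]
ee_rot: [0.707, 0.042, -0.705, 0.042]
ft_force: [-2.8, -1.9, 12.5]
grip_width: 0.101
```

Request:
step_arm:
  increments:
    - [0, 0.0022, 0.0003, 0.0055, 0]
    - [0, 0.0028, 0.0003, 0.005, 0]
    - [0, 0.0032, 0.0004, 0.0047, 0]
    - [0, 0.0035, 0.0004, 0.0044, 0]
    - [0, 0.0038, 0.0005, 0.0041, 0]
    - [0, 0, 0, 0, 0]

```text
clock: 5.18
position: [0.5799, -0.0051, 0.0518]
ee_rot: [-0.706, -0.042, 0.706, -0.042]
ft_force: [-4.0, -4.1, 1.0]
grip_width: 0.1
```

Request:
step_arm:
  increments:
    - [0, 0.0041, 0.0005, 0.0038, 0]
    - [0, 0.0044, 0.0005, 0.0035, 0]
    - [0, 0.0046, 0.0006, 0.0032, 0]
    - [0, 0.0049, 0.0006, 0.0028, 0]
    - [0, 0.005, 0.0006, 0.0024, 0]
    - [0, 0.0052, 0.0006, 0.0021, 0]
    - [0, 0.0054, 0.0006, 0.0017, 0]
    - [0, 0.0055, 0.0006, 0.0012, 0]
    - [0, 0.0055, 0.0007, 0.0008, 0]
    - [0, 0.0056, 0.0007, 0.0004, 0]
    - [0, 0, 0, 0, 0]

```text
clock: 6.1
position: [0.6309, 0.0012, 0.0734]
ee_rot: [0.706, 0.042, -0.705, 0.042]
ft_force: [0.1, -4.2, -1.0]
grip_width: 0.096
```

Request:
step_arm:
  increments:
    - [0, 0.0056, 0.0007, 0, 0]
    - [0, 0.0056, 0.0007, -0.0004, 0]
    - [0, 0.0055, 0.0007, -0.0009, 0]
    - [0, 0.0055, 0.0006, -0.0013, 0]
    - [0, 0.0053, 0.0006, -0.0017, 0]
    - [0, 0.0052, 0.0006, -0.0021, 0]
    - [0, 0.005, 0.0006, -0.0025, 0]
    - [0, 0.0048, 0.0006, -0.0028, 0]
    - [0, 0.0046, 0.0005, -0.0032, 0]
    - [0, 0.0044, 0.0005, -0.0035, 0]
    - [0, 0.003, 0.0004, -0.003, 0]
    - [0, 0, 0, 0, 0]

```text
clock: 7.1
position: [0.6865, 0.008, 0.0523]
ee_rot: [0.707, 0.042, -0.704, 0.042]
ft_force: [3.5, -3.2, 3.9]
grip_width: 0.093
```

Run:
```python
from h import *
print(pose())
c=camera("wrist"); save(c,"w3");
```

```text
{'t': 7.1, 'p': array([686.5,   8. ,  52.3]), 'ydeg': -83.2, 'down': np.float64(-1.0), 'f': array([ 3.5, -3.2,  3.9]), 'g': 8.0}
```

View pics/w3.png

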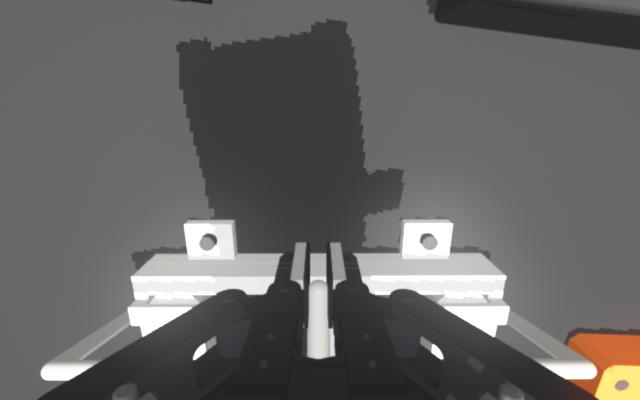

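Bail is back at ≈1.9 rad, with the stem between the pads at (318,310). I'll release it and go to the wide block.

Request:
step_arm:
  increments:
    - [0.03, 0, 0, 0, 0]
    - [0.03, 0, 0, 0, 0]
    - [0.03, 0, 0, 0.02, 0]
    - [0.03, 0, 0, 0.035, 0]
    - [0.03, 0, 0, 0.04, 0]
    - [0.085, -0.024, -0.0233, 0.02, -0.014]
    - [0.085, -0.024, -0.0233, 0, -0.014]
    - [0.085, -0.024, -0.0233, 0, -0.014]
    - [0.085, -0.024, -0.0233, 0, -0.014]
    - [0.085, -0.024, -0.0233, 0, 0]
    - [0.085, -0.024, -0.0233, 0, 0]
    - [0.085, -0.024, -0.0233, 0, 0]

```text
clock: 8.15
position: [0.5147, -0.1554, 0.1663]
ee_rot: [-0.707, -0.023, 0.707, -0.022]
ft_force: [1.1, 0.2, 0.5]
grip_width: 0.995
```

Request:
step_arm:
  increments:
    - [0.085, -0.024, -0.0233, 0, 0]
    - [0.085, -0.024, -0.0233, 0, 0]
    - [0.085, -0.024, -0.0233, 0, 0]
    - [0.085, 0, 0, 0, 0]
    - [0.085, 0, 0, 0, 0]

```text
clock: 8.57
position: [0.4431, -0.226, 0.1665]
ee_rot: [-0.707, -0.021, 0.707, -0.021]
ft_force: [-0.1, 0.3, 0.1]
grip_width: 0.995
```

Run:
```python
from h import *
print(pose())
for cn in ("wrist","top"):
  c=camera(cn); W=cloud(c)
  for d in regions_of(c,"wide_c")[:4]:
    print(cn,round(d["p"],2),np.round(d["centre"]),rect(W,d["region"],.028,.032),c["color"][d["region"]].mean(0).astype(int))
  # bail angle from the cloud: bar points
  if cn=="top":
    q=W.reshape(-1,3)*1000; q=q[np.isfinite(q[:,0])]; a=np.radians(6.8); e=np.array([np.cos(a),np.sin(a)]);f=np.array([-e[1],e[0]])
    o=np.array([612.2,-1.2]); r=np.c_[(q[:,:2]-o)@e,(q[:,:2]-o)@f,q[:,2]]
    m=r[(abs(r[:,1])<110)&(r[:,2]>60)&(r[:,2]<95)&(r[:,0]>-80)&(r[:,0]<110)]; m=m[abs(m[:,1])>12]; print("bar",np.median(m,0),len(m))
```

```text
{'t': 8.57, 'p': array([ 443.1, -226. ,  166.5]), 'ydeg': -86.57, 'down': np.float64(-1.0), 'f': array([-0.1,  0.3,  0.1]), 'g': 84.9}
wrist 0.89 [ 27. 332.] [ 579.4 -231.5   80.    32.7  -86. ] [243 201 105]
wrist 0.79 [156. 317.] [ 470.8 -221.9   79.8   62.     3.9] [212 214 210]
wrist 0.6 [287. 352.] [ 338.  -268.    80.9   63.    45.7] [ 96 204 117]
top 0.83 [283. 425.] [ 350.3 -243.5   72.3   35.6  -12.7] [ 59 193  94]
top 0.8 [186. 424.] [ 593.4 -232.6   79.3   62.3  -85.7] [232 152  10]
top 0.74 [243. 418.] [ 469.4 -222.1   79.6   61.4    5.6] [200 202 202]
top 0.66 [154. 341.] [648.5 -19.3 201.    0.8  88.5] [212 215 215]
bar [34.61491932 13.58998277 86.28594294] 246
```

Request:
step_arm:
  increments:
    - [0.085, 0, 0.002, -0.03, 0.008]
    - [0.085, 0, 0, -0.03, 0]
    - [0.085, 0, 0, -0.03, 0]
    - [0.085, 0, 0, -0.03, 0]
    - [0.085, 0, 0, -0.022, 0]
    - [0.085, 0, 0, -0.012, 0]
    - [0.085, 0, 0, -0.008, 0]
    - [0.085, 0, 0, 0, 0]
    - [0.085, 0, 0, 0, 0]

```text
clock: 9.52
position: [0.4449, -0.2231, 0.0052]
ee_rot: [0.707, 0.025, -0.706, 0.025]
ft_force: [-0.4, 1.0, 0.5]
grip_width: 0.998
```

Request:
step_arm:
  increments:
    - [0.05, 0, 0, 0, 0]
    - [0.05, 0, 0, 0, 0]
    - [0.05, 0, 0, 0, 0]
    - [0.05, 0, 0, 0, 0]
    - [0.05, 0, 0, 0, 0]
  force: 80

```text
clock: 9.93
position: [0.4451, -0.2237, 0.0063]
ee_rot: [0.707, 0.024, -0.706, 0.026]
ft_force: [-3.8, 1.1, 10.1]
grip_width: 0.705
```

Request:
step_arm:
  increments:
    - [0.05, 0, 0, 0.01, 0]
    - [0.05, 0, 0, 0.025, 0]
    - [0.05, 0, 0, 0.03, 0]
    - [0.05, 0, 0, 0.03, 0]
    - [0.05, 0.0047, 0.03, 0, 0.013]
    - [0.05, 0.0047, 0.035, 0, 0.013]
    - [0.05, 0.0047, 0.035, 0, 0.013]
    - [0.05, 0.0047, 0.035, 0, 0.013]
    - [0.05, 0.0047, 0.035, 0, 0]
    - [0.05, 0.0047, 0.035, 0, 0]
    - [0.05, 0.0047, 0.035, 0, 0]
    - [0.05, 0, 0.006, 0, 0]

```text
clock: 10.93
position: [0.4773, 0.0294, 0.1007]
ee_rot: [0.706, 0.047, -0.705, 0.045]
ft_force: [0.3, 1.2, -4.6]
grip_width: 0.702
```

Request:
step_arm:
  increments:
    - [0.05, 0, 0, 0, 0]
    - [0.05, 0, 0, 0, 0]

```text
clock: 11.1
position: [0.4768, 0.0228, 0.1]
ee_rot: [0.706, 0.044, -0.706, 0.044]
ft_force: [-0.2, 0.3, -4.4]
grip_width: 0.704
```

```bash
cat >> h.py <<'E'
O=np.array([612.2,-1.2]); A=np.radians(6.8); EX=np.array([np.cos(A),np.sin(A)]); EY=np.array([-EX[1],EX[0]])
def rk(xy): d=np.array(xy)[:2]-O; return np.round([d@EX,d@EY],1)
E
python3 - <<'E'
from h import *
P=pose(); print(P,rk(P["p"]))
c=camera("wrist"); save(c,"w4"); W=cloud(c)
for d in regions_of(c,"wide_c")[:3]:
    q=W[d["region"]]; r=rect(W,d["region"],0.05,.3); print(round(d["p"],2),np.round(d["centre"]),r,rk(r[:2]),c["color"][d["region"]].mean(0).astype(int),np.nanpercentile(q[:,2],[5,50,95]))
E
```

```text
{'t': 11.1, 'p': array([476.8,  22.8, 100. ]), 'ydeg': -82.9, 'down': np.float64(-1.0), 'f': array([-0.2,  0.3, -4.4]), 'g': 60.1} [-131.6   39.9]
0.95 [219. 318.] [502.2  26.5  81.   66.2   6.7] [-105.9   40.5] [150 152 148] [0.12234621 0.12356275 0.12454758]
0.87 [363. 610.] [497.5 -40.6   1.8   1.   53.5] [-118.6  -25.5] [ 42 106  53] [0.00272704 0.02504866 0.03102968]
0.8 [107. 630.] [0. 0. 0. 0. 0.] [-607.8   73.7] [93 47 24] [0.00048705 0.00549555 0.0134162 ]
```

View pics/w4.png

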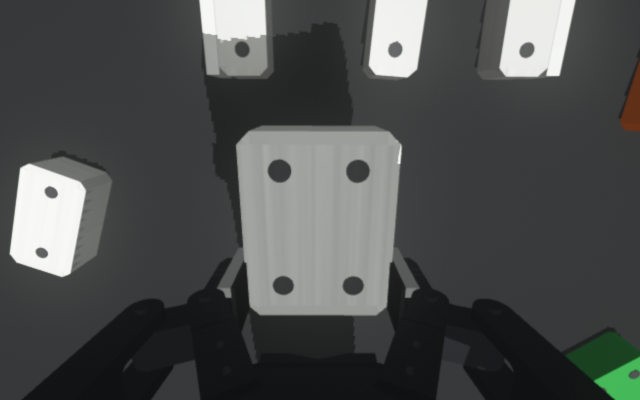

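Wide block is held straight at image (318,219), about 1 mm off centre from the gap. I'll lower it and slide it in.

Request:
step_arm:
  increments:
    - [0.05, 0, -0.0011, -0.03, -0.005]
    - [0.05, 0, 0, -0.03, 0]
    - [0.05, 0, 0, -0.022, 0]
    - [0.05, 0, 0, -0.01, 0]
    - [0.05, 0, 0, 0, 0]
    - [0.05, 0.0099, 0.0012, 0, 0]
    - [0.05, 0.0099, 0.0012, 0, 0]
    - [0.05, 0, 0, 0, 0]
    - [0.05, 0, 0, 0, 0]

```text
clock: 11.95
position: [0.4979, 0.024, 0.0079]
ee_rot: [0.706, 0.041, -0.706, 0.041]
ft_force: [-0.9, -0.1, -3.0]
grip_width: 0.705
```

Run:
```python
from h import *
P=pose(); print(P,rk(P["p"]))
c=camera("wrist"); save(c,"w5"); W=cloud(c)
for n in("wide_c","keep_left_c"):
  for d in regions_of(c,n)[:3]:
    r=rect(W,d["region"],0.026,.034); print(n,round(d["p"],2),np.round(d["centre"]),r,rk(r[:2]),r[4]-6.8,np.nanpercentile(W[d["region"]][:,2],[5,50,95]))
```

```text
{'t': 11.95, 'p': array([497.9,  24. ,   7.9]), 'ydeg': -83.28, 'down': np.float64(-1.0), 'f': array([-0.9, -0.1, -3. ]), 'g': 60.2} [-110.5   38.6]
wide_c 0.92 [219. 318.] [523.2  27.2  80.5  62.4   6.8] [-85.   38.7] 0.0 [0.03123862 0.03238432 0.03336753]
keep_left_c 0.74 [ 56. 190.] [581.6  83.   38.7  31.1   7.2] [-20.4  87.2] 0.40000000000000036 [0.00947994 0.02993824 0.03117491]
```

Request:
step_arm:
  increments:
    - [0.05, 0, 0.0003, -0.0008, 0]
    - [0.05, 0.006, 0.0007, 0, 0]
    - [0.05, 0.006, 0.0007, 0, 0]
    - [0.05, 0.006, 0.0007, 0, 0]
    - [0.05, 0.006, 0.0007, 0, 0]
    - [0.05, 0.006, 0.0007, 0, 0]
    - [0.05, 0.006, 0.0007, 0, 0]
    - [0.05, 0, 0, 0, 0]

```text
clock: 12.77
position: [0.5344, 0.0292, 0.0069]
ee_rot: [0.706, 0.042, -0.705, 0.042]
ft_force: [-0.0, 2.0, -3.2]
grip_width: 0.705
```

Request:
step_arm:
  increments:
    - [0.05, 0.006, 0.0007, 0, 0]
    - [0.05, 0.006, 0.0007, 0, 0]
    - [0.05, 0.006, 0.0007, 0, 0]
    - [0.05, 0, 0, 0, 0]

```text
clock: 13.1
position: [0.5523, 0.0309, 0.0069]
ee_rot: [0.706, 0.042, -0.705, 0.042]
ft_force: [0.4, 1.5, -3.4]
grip_width: 0.707
```

Request:
step_arm:
  increments:
    - [0.075, 0, 0, -0.0005, 0]
    - [0.075, 0, 0, 0, 0]
    - [0.075, 0, 0, 0, 0]
    - [0.075, 0, 0, 0, 0]
    - [0.075, -0.0179, -0.0021, 0, 0]
    - [0.075, -0.0179, -0.0021, 0, 0]
    - [0.075, -0.006, -0.0007, 0.002, 0]
    - [0.0, 0, 0, 0.002, 0]
    - [0.0, 0, 0, 0, 0]
    - [0.0, 0, 0, 0, 0]
    - [0.0, 0, 0, 0, 0]
    - [0.0, 0, 0, 0, 0]

```text
clock: 14.1
position: [0.5096, 0.0259, 0.0103]
ee_rot: [0.706, 0.042, -0.706, 0.042]
ft_force: [-0.1, -0.5, 0.3]
grip_width: 0.167
```

Run:
```python
from h import *
P=pose(); print(P,rk(P["p"]))
c=camera("wrist"); save(c,"w6"); W=cloud(c)
for n in("wide_c","keep_left_c","keep_mid_c"):
  for d in regions_of(c,n)[:2]:
    r=rect(W,d["region"],0.026,.034); print(n,round(d["p"],2),np.round(d["centre"]),r,rk(r[:2]),r[4]-6.8)
```

```text
{'t': 14.1, 'p': array([509.6,  25.9,  10.3]), 'ydeg': -83.25, 'down': np.float64(-1.0), 'f': array([-0.1, -0.5,  0.3]), 'g': 14.2} [-98.7  39.1]
wide_c 0.8 [109. 317.] [577.1  33.7  80.9  63.4   6.8] [-30.7  38.8] 0.0
wide_c 0.44 [ 72. 131.] [585.5 102.9  50.7   9.6   7.5] [-14.2 106.5] 0.7000000000000002
keep_left_c 0.85 [ 68. 190.] [587.9  82.9  51.7  33.8   7.6] [-14.2  86.4] 0.7999999999999998
keep_mid_c 0.81 [ 66. 446.] [599.3 -10.1  51.2  32.5   3.9] [-13.9  -7.3] -2.9
```

View pics/w6.png

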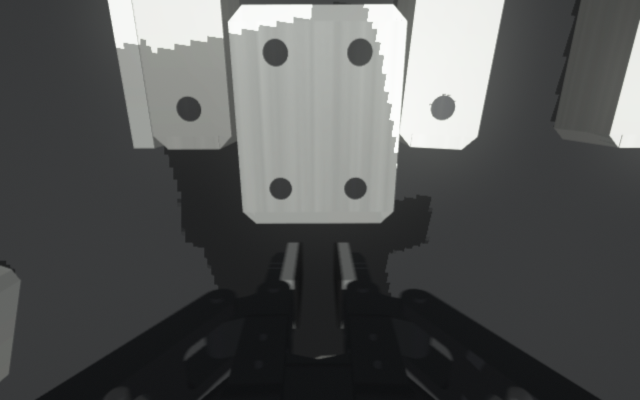

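Block part-way in at (317,110), evenly spaced in the gap. I'll push it with closed fingers.

Request:
step_arm:
  increments:
    - [0.0, 0, 0, 0, 0]
    - [0.0, 0.006, 0.0007, 0, 0]
    - [0.0, 0.006, 0.0007, 0, 0]
    - [0.0, 0.006, 0.0007, 0, 0]
    - [0.0, 0.006, 0.0007, 0, 0]
    - [0.0, 0.006, 0.0007, 0, 0]
    - [0.0, 0.006, 0.0007, 0, 0]
    - [0.0, 0.004, 0.0005, 0, 0]
    - [0.0, 0, 0, 0, 0]

```text
clock: 15.05
position: [0.5499, 0.0307, 0.0101]
ee_rot: [0.706, 0.042, -0.706, 0.042]
ft_force: [-0.3, 0.9, 0.3]
grip_width: 0.003
```

Request:
step_arm:
  increments:
    - [0.0, 0.003, 0.0004, 0, 0]
    - [0.0, 0.002, 0.0002, 0, 0]
    - [0.0, 0, 0, 0, 0]

```text
clock: 15.3
position: [0.5543, 0.0311, 0.0101]
ee_rot: [0.706, 0.042, -0.706, 0.042]
ft_force: [-1.1, 0.7, 0.1]
grip_width: 0.006
```

Run:
```python
from h import *
P=pose(); print(P,rk(P["p"]))
```

```text
{'t': 15.3, 'p': array([554.3,  31.1,  10.1]), 'ydeg': -83.25, 'down': np.float64(-1.0), 'f': array([-1.1,  0.7,  0.1]), 'g': 0.5} [-53.7  38.9]
```

Forces are small so far. I'll push on to the back wall in small steps.

Request:
step_arm:
  increments:
    - [0.0, 0.0015, 0.0002, 0, 0]
    - [0.0, 0.0015, 0.0002, 0, 0]
    - [0.0, 0, 0, 0, 0]

```text
clock: 15.55
position: [0.5569, 0.0314, 0.0101]
ee_rot: [-0.706, -0.042, 0.706, -0.042]
ft_force: [-2.7, -0.4, -0.5]
grip_width: 0.001
```

```bash
cat >> h.py <<'E'
def fronts(W,lo=.0265,hi=.0335):
    p=W.reshape(-1,3)*1000; p=p[np.isfinite(p[:,0])]; q=np.c_[(p[:,:2]-O)@EX,(p[:,:2]-O)@EY,p[:,2]]
    for n,y,w in(("L",87,8),("W",39,20),("M",-9,8),("N",-48,13),("R",-87,8)):
        k=q[(abs(q[:,1]-y)<w)&(q[:,2]>lo*1e3)&(q[:,2]<hi*1e3)&(q[:,0]>-100)&(q[:,0]<24)]
        if len(k)>20:
            b=np.floor(k[:,1]/2); m=[k[b==j,0].min() for j in np.unique(b)]; print(n,"front",np.round(np.median(m),1),"z",np.round(np.median(k[:,2]),1),len(k))
E
python3 - <<'E'
from h import *
P=pose(); print(P,rk(P["p"]))
for n in("wrist","top"): fronts(cloud(camera(n)))
E
```

```text
{'t': 15.55, 'p': array([556.9,  31.4,  10.1]), 'ydeg': -83.25, 'down': np.float64(-1.0), 'f': array([-2.7, -0.4, -0.5]), 'g': 0.1} [-51.1  38.9]
L front -39.7 z 30.2 6169
W front -39.8 z 30.2 15612
M front -39.7 z 30.2 6125
R front -39.4 z 30.2 3848
L front -19.1 z 30.4 33
R front -38.7 z 30.6 134
```

Request:
step_arm:
  increments:
    - [0.0, 0.001, 0.0001, 0, 0]
    - [0.0, 0.001, 0.0001, 0, 0]
    - [0.0, 0, 0, 0, 0]

```text
clock: 15.9
position: [0.5569, 0.0313, 0.01]
ee_rot: [-0.704, -0.041, 0.708, -0.042]
ft_force: [-13.7, -2.1, 10.8]
grip_width: -0.003
```

Block is home against the wall. I'll back off and go to the narrow block.

Request:
step_arm:
  increments:
    - [0.0, -0.012, -0.0014, 0, 0]
    - [0.0, -0.02, -0.0022, 0.01, 0]
    - [0.03, 0, 0, 0.035, 0]
    - [0.085, 0, 0, 0.04, 0]
    - [0.085, 0, 0, 0.04, 0]
    - [0.085, -0.0178, 0.032, 0.02, -0.0617]
    - [0.085, -0.0178, 0.032, 0, -0.0617]
    - [0.085, -0.0178, 0.032, 0, -0.0617]
    - [0.085, -0.0178, 0.032, 0, -0.0617]
    - [0.085, -0.0178, 0.032, 0, -0.0617]
    - [0.085, -0.0178, 0.032, 0, -0.0617]
    - [0.085, 0, 0, 0, 0]

```text
clock: 16.9
position: [0.4171, 0.227, 0.1563]
ee_rot: [0.702, -0.086, -0.701, -0.089]
ft_force: [-0.1, 0.2, 0.9]
grip_width: 0.996
```

Request:
step_arm:
  increments:
    - [0.085, 0, 0, 0, 0]

```text
clock: 16.98
position: [0.4198, 0.2222, 0.1559]
ee_rot: [0.702, -0.087, -0.701, -0.088]
ft_force: [0.7, -1.1, -0.7]
grip_width: 0.995
```

Run:
```python
from h import *
P=pose(); print(P)
for cn in("wrist","top"):
  c=camera(cn); W=cloud(c)
  if cn=="top": fronts(W)
  for d in regions_of(c,"narrow_c")[:3]:
    r=rect(W,d["region"],0.028,.032); b=np.radians(r[4]); print(cn,round(d["p"],2),np.round(d["centre"]),r,"grasp",r[:2]-26*np.array([np.cos(b),np.sin(b)]))
```

```text
{'t': 16.98, 'p': array([419.8, 222.2, 155.9]), 'ydeg': -104.2, 'down': np.float64(-1.0), 'f': array([ 0.7, -1.1, -0.7]), 'g': 85.0}
wrist 0.63 [161. 321.] [445.  216.3  80.1  44.2 -14.2] grasp [419.7944209  222.67799203]
L front -40.3 z 30.0 123
W front -40.3 z 30.4 327
M front -40.2 z 30.7 126
R front -38.3 z 30.6 130
top 0.69 [218. 256.] [473.  205.5  42.2  27.9  46.1] grasp [454.97155246 186.7656711 ]
top 0.6 [154. 342.] [ 6.295e+02 -3.000e-01  2.415e+02  5.100e+00 -8.300e+01] grasp [626.33139707  25.50619994]
top 0.47 [158. 339.] [617.2  -1.9 241.5  89.6 -82.9] grasp [613.9863616   23.90063039]
```

Request:
step_arm:
  increments:
    - [0.07, 0, 0, -0.03, 0]
    - [0.07, 0, 0, -0.03, 0]
    - [0.07, 0, 0, -0.03, 0]
    - [0.07, 0, 0, -0.03, 0]
    - [0.07, 0, 0, -0.018, 0]
    - [0.07, 0, 0, -0.01, 0]
    - [0.07, 0, 0, 0, 0]
    - [0.07, 0, 0, 0, 0]

```text
clock: 17.85
position: [0.4205, 0.2194, 0.0071]
ee_rot: [-0.701, 0.09, 0.702, 0.089]
ft_force: [-0.4, -0.9, -0.0]
grip_width: 0.826
```

Request:
step_arm:
  increments:
    - [0.03, 0, 0, 0, 0]
    - [0.03, 0, 0, 0, 0]
    - [0.03, 0, 0, 0, 0]
    - [0.03, 0, 0, 0, 0]
    - [0.03, 0, 0, 0, 0]
    - [0.03, 0, 0, 0, 0]
  force: 80

```text
clock: 18.35
position: [0.4213, 0.2205, 0.0088]
ee_rot: [0.702, -0.089, -0.701, -0.089]
ft_force: [-1.9, -1.6, 9.2]
grip_width: 0.497
```

Request:
step_arm:
  increments:
    - [0.03, 0, 0, 0.01, 0]
    - [0.03, 0, 0, 0.025, 0]
    - [0.03, 0, 0, 0.03, 0]
    - [0.03, 0, 0, 0.03, 0]
    - [0.03, 0.0083, -0.0356, 0, 0.0617]
    - [0.03, 0.0083, -0.0356, 0, 0.0617]
    - [0.03, 0.0083, -0.0356, 0, 0.0617]
    - [0.03, 0.0083, -0.0356, 0, 0.0617]
    - [0.03, 0.0083, -0.0356, 0, 0.0617]
    - [0.03, 0.0083, -0.0356, 0, 0.0617]
    - [0.03, 0.0083, -0.0356, 0, 0]
    - [0.03, 0.0083, -0.0356, 0, 0]

```text
clock: 19.35
position: [0.4866, -0.0667, 0.1031]
ee_rot: [0.706, 0.042, -0.706, 0.042]
ft_force: [0.5, -0.6, -3.3]
grip_width: 0.495
```

Request:
step_arm:
  increments:
    - [0.03, 0, 0, 0, 0]
    - [0.03, 0, 0, 0, 0]

```text
clock: 19.52
position: [0.4865, -0.067, 0.1027]
ee_rot: [-0.706, -0.04, 0.706, -0.04]
ft_force: [0.1, 0.7, -3.4]
grip_width: 0.495
```

Run:
```python
from h import *
P=pose(); print(P,rk(P["p"]))
c=camera("wrist"); save(c,"w7"); W=cloud(c)
for d in regions_of(c,"narrow_c")[:3]:
    r=rect(W,d["region"],0.05,.3); print(round(d["p"],2),np.round(d["centre"]),r,rk(r[:2]),r[4]-6.8,np.nanpercentile(W[d["region"]][:,2],[5,50,95]))
```

```text
{'t': 19.52, 'p': array([486.5, -67. , 102.7]), 'ydeg': -83.51, 'down': np.float64(-1.0), 'f': array([ 0.1,  0.7, -3.4]), 'g': 42.3} [-132.6  -50.5]
0.92 [219. 318.] [510.6 -63.2  81.1  48.7   6.9] [-108.2  -49.5] 0.10000000000000053 [0.12275799 0.12392877 0.12492279]
```

Request:
step_arm:
  increments:
    - [0.03, -0.0002, 0.002, -0.03, 0.002]
    - [0.03, 0, 0, -0.03, 0]
    - [0.03, 0, 0, -0.022, 0]
    - [0.03, 0, 0, -0.01, 0]
    - [0.03, 0, 0, 0, 0]
    - [0.03, 0.0099, 0.0012, 0, 0]
    - [0.03, 0.0099, 0.0012, 0, 0]
    - [0.03, 0, 0, 0, 0]
    - [0.03, 0, 0, 0, 0]

```text
clock: 20.37
position: [0.5075, -0.0599, 0.0108]
ee_rot: [0.706, 0.043, -0.705, 0.043]
ft_force: [0.5, -0.4, -3.5]
grip_width: 0.496
```

Run:
```python
from h import *
P=pose(); print(P,rk(P["p"]))
c=camera("wrist"); save(c,"w8"); W=cloud(c)
for d in regions_of(c,"narrow_c")[:1]:
    r=rect(W,d["region"],0.026,.035); print(round(d["p"],2),np.round(d["centre"]),r,rk(r[:2]),r[4]-6.8,np.nanpercentile(W[d["region"]][:,2],[5,50,95]))
p=W.reshape(-1,3)*1000; p=p[np.isfinite(p[:,0])]; q=np.c_[(p[:,:2]-O)@EX,(p[:,:2]-O)@EY,p[:,2]]
k=q[(q[:,0]>-30)&(q[:,0]<5)&(abs(q[:,2]-30)<2)]
for a,b in((-85,-60),(-35,-10)):
    s=k[(k[:,1]>a)&(k[:,1]<b)]; print(np.percentile(s[:,1],[1,99]),len(s))
```

```text
{'t': 20.37, 'p': array([507.5, -59.9,  10.8]), 'ydeg': -83.09, 'down': np.float64(-1.0), 'f': array([ 0.5, -0.4, -3.5]), 'g': 42.4} [-110.9  -45.9]
0.62 [220. 318.] [531.5 -56.6  80.6  46.8   7.2] [-86.7 -45.5] 0.40000000000000036 [0.03177449 0.03307671 0.03409105]
[-84.82386226 -72.07128413] 3296
[-23.38815852 -10.12197504] 3322
```

Request:
step_arm:
  increments:
    - [0.03, 0.0002, -0.0021, -0.0012, -0.003]
    - [0.03, 0, 0, 0, 0]
    - [0.03, 0, 0, 0, 0]

```text
clock: 20.72
position: [0.5062, -0.0628, 0.0089]
ee_rot: [-0.706, -0.041, 0.706, -0.041]
ft_force: [-0.5, 0.3, -3.6]
grip_width: 0.49
```

Run:
```python
from h import *
P=pose(); print(P,rk(P["p"]))
c=camera("wrist"); W=cloud(c)
for d in regions_of(c,"narrow_c")[:1]:
    r=rect(W,d["region"],0.026,.035); print(round(d["p"],2),np.round(d["centre"]),r,rk(r[:2]),r[4]-6.8,np.nanpercentile(W[d["region"]][:,2],[5,50,95]))
```

```text
{'t': 20.72, 'p': array([506.2, -62.8,   8.9]), 'ydeg': -83.33, 'down': np.float64(-1.0), 'f': array([-0.5,  0.3, -3.6]), 'g': 41.9} [-112.5  -48.6]
0.7 [217. 316.] [530.2 -59.7  80.7  44.3   7.1] [-88.3 -48.4] 0.2999999999999998 [0.02998442 0.03113418 0.03211517]
```

Request:
step_arm:
  increments:
    - [0.03, 0, 0.0005, 0.0003, 0]
    - [0.03, 0.006, 0.0007, 0, 0]
    - [0.03, 0.006, 0.0007, 0, 0]
    - [0.03, 0.006, 0.0007, 0, 0]
    - [0.03, 0.006, 0.0007, 0, 0]
    - [0.03, 0.006, 0.0007, 0, 0]
    - [0.03, 0.006, 0.0007, 0, 0]
    - [0.03, 0, 0, 0, 0]

```text
clock: 21.48
position: [0.5438, -0.0573, 0.0094]
ee_rot: [0.706, 0.042, -0.706, 0.041]
ft_force: [-1.0, 0.2, -2.6]
grip_width: 0.496
```

Request:
step_arm:
  increments:
    - [0.03, 0.006, 0.0007, 0, 0]
    - [0.03, 0.006, 0.0007, 0, 0]
    - [0.03, 0.006, 0.0007, 0, 0]
    - [0.03, 0.002, 0.0002, 0, 0]
    - [0.03, 0, 0, 0, 0]

```text
clock: 21.9
position: [0.5631, -0.0553, 0.0093]
ee_rot: [0.706, 0.041, -0.706, 0.041]
ft_force: [-0.3, -1.0, -3.3]
grip_width: 0.499
```

Run:
```python
from h import *
P=pose(); print(P,rk(P["p"]))
c=camera("wrist"); save(c,"w9"); W=cloud(c); fronts(W,.0265,.036)
```

```text
{'t': 21.9, 'p': array([563.1, -55.3,   9.3]), 'ydeg': -83.3, 'down': np.float64(-1.0), 'f': array([-0.3, -1. , -3.3]), 'g': 42.6} [-55.2 -47.9]
L front -39.9 z 30.0 650
W front -39.2 z 30.2 15889
M front -39.7 z 30.2 6501
N front -70.8 z 31.5 11527
R front -39.4 z 30.2 6476
```

View pics/w9.png

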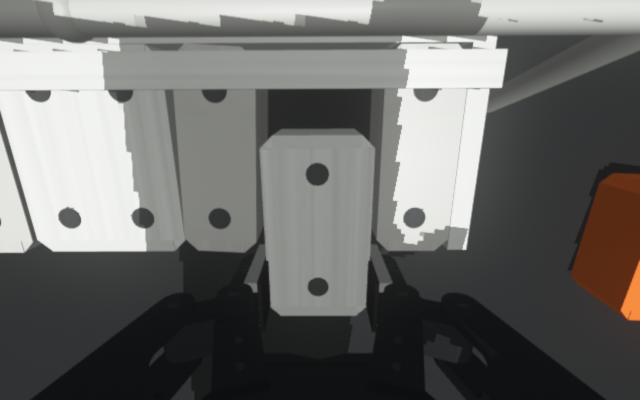

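Narrow block part-way in at (318,220) and centred. I'll release, retract, close and push.

Request:
step_arm:
  increments:
    - [0.058, 0, 0, -0.0005, 0]
    - [0.058, 0, 0, 0, 0]
    - [0.058, 0, 0, 0, 0]
    - [0.058, -0.0179, -0.0021, 0, 0]
    - [0.058, -0.0179, -0.0021, 0, 0]
    - [0.058, -0.006, -0.0007, 0.001, 0]
    - [0.0, 0, 0, 0, 0]
    - [0.0, 0, 0, 0, 0]
    - [0.0, 0, 0, 0, 0]
    - [0.0, 0, 0, 0, 0]
    - [0.0, 0, 0, 0, 0]
    - [0.0, 0, 0, 0, 0]

```text
clock: 22.95
position: [0.521, -0.0602, 0.0097]
ee_rot: [0.706, 0.041, -0.706, 0.041]
ft_force: [-0.2, 0.7, 0.9]
grip_width: 0.001
```

Run:
```python
from h import *
P=pose(); print(P,rk(P["p"]))
c=camera("wrist"); W=cloud(c); fronts(W)
for d in regions_of(c,"narrow_c")[:1]:
    r=rect(W,d["region"],0.026,.034); print(round(d["p"],2),np.round(d["centre"]),r,rk(r[:2]),r[4]-6.8)
```

```text
{'t': 22.95, 'p': array([521. , -60.2,   9.7]), 'ydeg': -83.29, 'down': np.float64(-1.0), 'f': array([-0.2,  0.7,  0.9]), 'g': 0.1} [-97.5 -47.8]
W front -39.3 z 30.1 16745
M front -39.5 z 30.1 6723
N front -90.1 z 30.2 15398
R front -39.1 z 30.2 6661
0.96 [116. 318.] [586.4 -52.2  81.   44.3   6.9] [-31.7 -47.6] 0.10000000000000053
```

Request:
step_arm:
  increments:
    - [0.0, 0.006, 0.0007, 0, 0]
    - [0.0, 0.006, 0.0007, 0, 0]
    - [0.0, 0.006, 0.0007, 0, 0]
    - [0.0, 0.006, 0.0007, 0, 0]
    - [0.0, 0.006, 0.0007, 0, 0]
    - [0.0, 0.006, 0.0007, 0, 0]
    - [0.0, 0.004, 0.0005, 0, 0]
    - [0.0, 0.003, 0.0004, 0, 0]
    - [0.0, 0, 0, 0, 0]

```text
clock: 23.8
position: [0.5645, -0.055, 0.0098]
ee_rot: [0.706, 0.041, -0.706, 0.041]
ft_force: [-0.0, -0.6, 0.2]
grip_width: 0.001
```

Request:
step_arm:
  increments:
    - [0.0, 0.0015, 0.0002, 0, 0]
    - [0.0, 0.0015, 0.0002, 0, 0]
    - [0.0, 0, 0, 0, 0]

```text
clock: 24.05
position: [0.5668, -0.0548, 0.0098]
ee_rot: [0.706, 0.041, -0.706, 0.041]
ft_force: [-2.0, -0.6, 0.5]
grip_width: -0.001
```

Request:
step_arm:
  increments:
    - [0.0, 0.001, 0.0001, 0, 0]
    - [0.0, 0.001, 0.0001, 0, 0]
    - [0.0, 0, 0, 0, 0]

```text
clock: 24.3
position: [0.5675, -0.0548, 0.0097]
ee_rot: [-0.705, -0.041, 0.707, -0.041]
ft_force: [-8.9, -0.1, 6.9]
grip_width: -0.001
```

Run:
```python
from h import *
P=pose(); print(P,rk(P["p"]))
fronts(cloud(camera("wrist")))
```

```text
{'t': 24.3, 'p': array([567.5, -54.8,   9.7]), 'ydeg': -83.32, 'down': np.float64(-1.0), 'f': array([-8.9, -0.1,  6.9]), 'g': -0.1} [-50.7 -47.9]
L front -39.8 z 30.1 865
W front -39.5 z 30.2 15409
M front -39.7 z 30.2 6175
N front -43.3 z 30.2 10289
R front -39.3 z 30.2 6138
```

Request:
step_arm:
  increments:
    - [0.0, 0.001, 0.0001, 0, 0]
    - [0.0, 0, 0, 0, 0]
    - [0.0, -0.014, -0.0016, 0, 0]
    - [0.0, -0.02, -0.0022, 0, 0]
    - [0.0, 0, 0, 0.03, 0]
    - [0.0, 0, 0, 0.04, 0]
    - [0.0, 0, 0, 0.04, 0]
    - [0.0, 0, 0, 0.04, 0]
    - [0.0, 0, 0, 0, 0]

```text
clock: 25.1
position: [0.5402, -0.0583, 0.1684]
ee_rot: [0.711, 0.041, -0.701, 0.042]
ft_force: [2.0, 0.1, 0.1]
grip_width: 0.003
```

Run:
```python
from h import *
P=pose(); print(P,rk(P["p"]))
c=camera("wrist"); W=cloud(c); fronts(W); save(c,"w10")
p=W.reshape(-1,3)*1000; p=p[np.isfinite(p[:,0])]; r=np.c_[(p[:,:2]-O)@EX,(p[:,:2]-O)@EY,p[:,2]]
m=r[(abs(r[:,1])<100)&(r[:,2]>60)&(r[:,2]<95)&(r[:,0]>10)&(r[:,0]<70)]; n=m[abs(m[:,1])>12]; print("bar",np.percentile(n,[2,50,98],0).round(1),len(n))
s=r[(abs(r[:,1])<6)&(r[:,2]>50)&(r[:,2]<95)&(r[:,0]>20)&(r[:,0]<95)]
for x in range(25,95,6):
    t=s[(s[:,0]>=x)&(s[:,0]<x+6)]
    if len(t): print(x,np.median(t,0).round(1),len(t))
```

```text
{'t': 25.1, 'p': array([540.2, -58.3, 168.4]), 'ydeg': -83.3, 'down': np.float64(-0.9999), 'f': array([2. , 0.1, 0.1]), 'g': 0.3} [-78.3 -48.2]
L front -39.4 z 30.2 1438
W front -39.4 z 30.2 3579
M front -39.6 z 30.3 1440
N front -38.7 z 30.2 2323
R front -38.9 z 30.2 1429
bar [[ 33.4 -96.1  83.1]
 [ 36.6 -12.7  86.3]
 [ 40.9  96.5  88.1]] 3657
31 [34.8 -0.2 86.2] 149
37 [39.8 -0.5 86.7] 166
43 [46.1 -0.8 84.9] 149
49 [51.9 -0.9 83.6] 146
55 [58.  -0.4 82.1] 154
61 [61.3 -1.9 80.4] 24
```

View pics/w10.png

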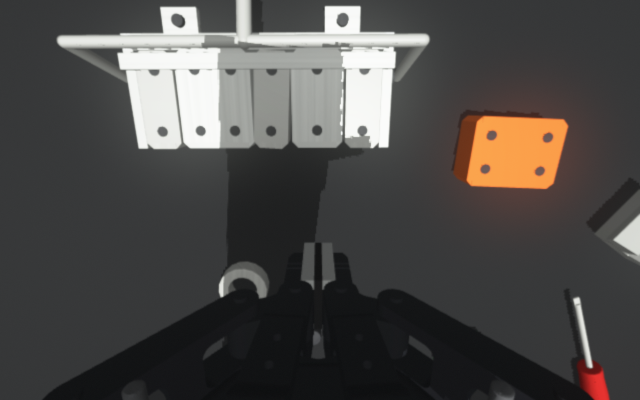

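All five are flush, with the bail standing at ≈1.82 rad (stem at (245,18)). I'll pinch the stem again.

Request:
step_arm:
  increments:
    - [0.035, 0.0344, 0.0162, 0, 0]
    - [0.035, 0.0344, 0.0162, 0, 0]
    - [0.035, 0.0344, 0.0162, 0, 0]
    - [0.035, 0.0344, 0.0162, 0, 0]
    - [0.035, 0, 0, 0, 0]
    - [0.035, 0, 0, -0.03, 0]
    - [0.035, 0, 0, -0.03, 0]
    - [0.035, 0, 0, -0.03, 0]
    - [0.035, 0, 0, -0.015, 0]
    - [0.035, 0, 0, -0.006, 0]
    - [0.035, 0, 0, 0, 0]
    - [0.035, 0, 0, 0, 0]

```text
clock: 26.15
position: [0.6737, 0.0066, 0.0493]
ee_rot: [0.706, 0.041, -0.706, 0.041]
ft_force: [0.6, 0.6, -0.3]
grip_width: 0.409
```

Run:
```python
from h import *
P=pose(); print(P,rk(P["p"]))
c=camera("wrist"); save(c,"w11")
th=np.linspace(1.815,0,25); s=30
x=20-69*np.cos(th)+s*np.sin(th); z=16+69*np.sin(th)+s*np.cos(th)
print(np.round(np.c_[np.diff(x)*.993,np.diff(x)*.118,np.diff(z)]/1000,4).tolist()); print(np.c_[x,z-19][::8].round(1).tolist())
```

```text
{'t': 26.15, 'p': array([673.7,   6.6,  49.3]), 'ydeg': -83.3, 'down': np.float64(-1.0), 'f': array([ 0.6,  0.6, -0.3]), 'g': 35.0} [62.   0.5]
[[-0.0046, -0.0005, 0.0033], [-0.0048, -0.0006, 0.0029], [-0.005, -0.0006, 0.0026], [-0.0052, -0.0006, 0.0022], [-0.0054, -0.0006, 0.0018], [-0.0055, -0.0007, 0.0013], [-0.0056, -0.0007, 0.0009], [-0.0056, -0.0007, 0.0005], [-0.0056, -0.0007, 0.0001], [-0.0056, -0.0007, -0.0004], [-0.0056, -0.0007, -0.0008], [-0.0055, -0.0007, -0.0012], [-0.0054, -0.0006, -0.0016], [-0.0053, -0.0006, -0.002], [-0.0051, -0.0006, -0.0024], [-0.0049, -0.0006, -0.0028], [-0.0047, -0.0006, -0.0032], [-0.0044, -0.0005, -0.0035], [-0.0042, -0.0005, -0.0039], [-0.0039, -0.0005, -0.0042], [-0.0035, -0.0004, -0.0044], [-0.0032, -0.0004, -0.0047], [-0.0028, -0.0003, -0.0049], [-0.0024, -0.0003, -0.0051]]
[[65.8, 56.7], [23.7, 72.1], [-19.7, 60.9], [-49.0, 27.0]]
```

View pics/w11.png

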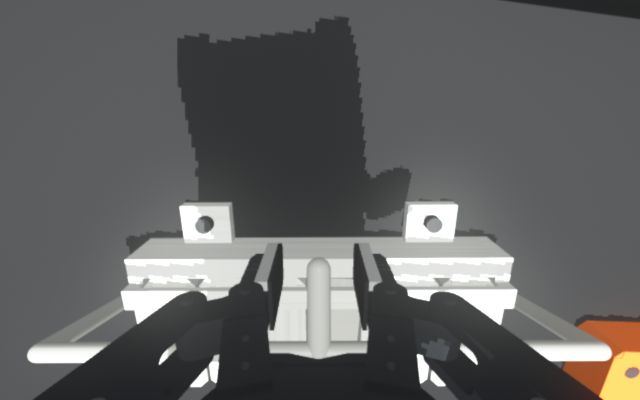

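Stem is centred at (318,305). I'll correct x/z slightly and pinch.

Request:
step_arm:
  increments:
    - [0.035, 0.0035, 0, 0.006, 0]
    - [0.035, 0, 0, 0, 0]
    - [0.0, 0, 0, 0, 0]
    - [0.0, 0, 0, 0, 0]
    - [0.0, 0, 0, 0, 0]
    - [0.0, 0, 0, 0, 0]
    - [0.0, 0, 0, 0, 0]
  force: 30

```text
clock: 26.78
position: [0.6772, 0.0068, 0.0554]
ee_rot: [0.706, 0.041, -0.705, 0.041]
ft_force: [1.2, 1.8, 5.0]
grip_width: 0.102
```

Request:
step_arm:
  increments:
    - [0, -0.0046, -0.0005, 0.0033, 0]
    - [0, -0.0048, -0.0006, 0.0029, 0]
    - [0, -0.005, -0.0006, 0.0026, 0]
    - [0, -0.0052, -0.0006, 0.0022, 0]
    - [0, -0.0054, -0.0006, 0.0018, 0]
    - [0, -0.0055, -0.0007, 0.0013, 0]
    - [0, -0.0056, -0.0007, 0.0009, 0]
    - [0, -0.0056, -0.0007, 0.0005, 0]
    - [0, 0, 0, 0, 0]

```text
clock: 27.53
position: [0.6339, 0.0014, 0.0704]
ee_rot: [-0.706, -0.041, 0.706, -0.041]
ft_force: [1.1, 2.4, -1.6]
grip_width: 0.103
```

Request:
step_arm:
  increments:
    - [0, -0.0056, -0.0007, 0.0001, 0]
    - [0, -0.0056, -0.0007, -0.0004, 0]
    - [0, -0.0056, -0.0007, -0.0008, 0]
    - [0, -0.0055, -0.0007, -0.0012, 0]
    - [0, -0.0054, -0.0006, -0.0016, 0]
    - [0, -0.0053, -0.0006, -0.002, 0]
    - [0, -0.0051, -0.0006, -0.0024, 0]
    - [0, -0.0049, -0.0006, -0.0028, 0]
    - [0, 0, 0, 0, 0]

```text
clock: 28.28
position: [0.5956, -0.0032, 0.0607]
ee_rot: [0.709, 0.042, -0.703, 0.041]
ft_force: [16.8, 3.7, -7.3]
grip_width: 0.105
```

Request:
step_arm:
  increments:
    - [0, -0.0047, -0.0006, -0.0032, 0]
    - [0, -0.0044, -0.0005, -0.0035, 0]
    - [0, -0.0042, -0.0005, -0.0039, 0]
    - [0, -0.0039, -0.0005, -0.0042, 0]
    - [0, -0.0035, -0.0004, -0.0044, 0]
    - [0, 0, 0, 0, 0]

```text
clock: 28.78
position: [0.574, -0.0059, 0.0411]
ee_rot: [0.708, 0.041, -0.704, 0.041]
ft_force: [12.7, 2.9, -4.7]
grip_width: 0.102
```

Request:
step_arm:
  increments:
    - [0, -0.0032, -0.0004, -0.0047, 0]
    - [0, -0.0028, -0.0003, -0.0049, 0]
    - [0, -0.0022, -0.0003, -0.0045, 0]
    - [0, 0, 0, 0, 0]

```text
clock: 29.12
position: [0.5659, -0.007, 0.0294]
ee_rot: [0.708, 0.041, -0.704, 0.042]
ft_force: [-1.8, 2.6, 24.5]
grip_width: 0.101
```

```bash
cat >> h.py <<'E'
def bar(W):
    p=W.reshape(-1,3)*1000; p=p[np.isfinite(p[:,0])]; r=np.c_[(p[:,:2]-O)@EX,(p[:,:2]-O)@EY,p[:,2]]
    for y0,y1 in((-110,-70),(-65,-30),(30,65),(70,110)):
        m=r[(r[:,1]>y0)&(r[:,1]<y1)&(r[:,2]>12)&(r[:,2]<60)&(r[:,0]>-62)&(r[:,0]<-43)]
        if len(m)>10: print("bar",y0,np.percentile(m[:,0],[5,50,95]).round(1),"ztop",np.percentile(m[:,2],[50,95]).round(1),len(m))
E
python3 - <<'E'
from h import *
P=pose(); print(P,rk(P["p"])); bar(cloud(camera("wrist")))
E
```

```text
{'t': 29.12, 'p': array([565.9,  -7. ,  29.4]), 'ydeg': -83.3, 'down': np.float64(-1.0), 'f': array([-1.8,  2.6, 24.5]), 'g': 8.6} [-46.7  -0.3]
bar -110 [-50.1 -46.  -43.7] ztop [28.1 29.5] 1218
bar -65 [-50.4 -46.  -43.8] ztop [28.  29.5] 1101
bar 30 [-50.7 -46.4 -44.1] ztop [28.  29.4] 1098
bar 70 [-50.4 -46.4 -44.3] ztop [28.1 29.4] 1228
```

Run:
```python
from h import *
bar(np.load("w1.npy"))
```

```text
bar -110 [-51.6 -47.3 -44.5] ztop [24.5 26.2] 240
bar -65 [-52.1 -47.6 -44.9] ztop [24.4 26.4] 210
bar 30 [-51.2 -47.3 -44.8] ztop [24.5 25.9] 209
bar 70 [-51.5 -47.6 -44.9] ztop [24.4 26. ] 243
```

Request:
step_arm:
  increments:
    - [0, 0, 0, 0, 0]
    - [0, 0, 0, 0, 0]

```text
clock: 29.33
position: [0.5659, -0.0069, 0.0294]
ee_rot: [0.708, 0.041, -0.704, 0.042]
ft_force: [-0.5, 1.9, 24.7]
grip_width: 0.101
```

The fingertips are on the front edge of the middle block's top (z 30), and the bar still needs about 9 mm. I'll release at once and press the bar down from above, clear of the blocks.

Request:
step_arm:
  increments:
    - [0.0, 0, 0, 0.002, 0]
    - [0.035, 0, 0, 0.001, 0]
    - [0.035, 0, 0, 0, 0]
    - [0.035, 0, 0, 0, 0]
    - [0.035, 0, 0, 0.02, 0]
    - [0.035, 0, 0, 0.03, 0]
    - [0.0, -0.0058, 0.017, 0, 0]
    - [0.0, -0.0058, 0.017, 0, 0]
    - [0.0, 0, 0, 0, 0]
    - [0.0, 0, 0, 0, 0]
    - [0.0, 0, 0, 0, 0]

```text
clock: 30.25
position: [0.5511, 0.0259, 0.0783]
ee_rot: [-0.705, -0.041, 0.706, -0.041]
ft_force: [-0.2, -0.7, -0.4]
grip_width: 0.0
```

Run:
```python
from h import *
P=pose(); print(P,rk(P["p"])); W=cloud(camera("wrist")); bar(W); fronts(W)
```

```text
{'t': 30.25, 'p': array([551.1,  25.9,  78.3]), 'ydeg': -83.33, 'down': np.float64(-1.0), 'f': array([-0.2, -0.7, -0.4]), 'g': 0.0} [-57.5  34.1]
bar -110 [-50.3 -46.4 -43.7] ztop [28.8 30.3] 754
bar -65 [-51.1 -46.6 -44. ] ztop [28.7 30.2] 683
bar 30 [-50.8 -46.9 -44.2] ztop [28.7 30.1] 680
bar 70 [-51.4 -47.1 -44.4] ztop [28.8 30.2] 754
L front -51.5 z 30.1 3125
W front -50.9 z 30.1 7726
M front -49.4 z 30.2 3019
N front -51.3 z 30.2 5052
R front -50.3 z 30.2 3093
```

Request:
step_arm:
  increments:
    - [0.0, 0.0025, 0.0003, -0.02, 0]
    - [0.0, 0, 0, -0.02, 0]
    - [0.0, 0, 0, -0.006, 0]
    - [0.0, 0, 0, -0.004, 0]
    - [0.0, 0, 0, -0.003, 0]
    - [0.0, 0, 0, -0.002, 0]
    - [0.0, 0, 0, 0, 0]

```text
clock: 30.88
position: [0.5544, 0.0269, 0.0243]
ee_rot: [0.706, 0.041, -0.706, 0.041]
ft_force: [-0.6, 0.9, -1.1]
grip_width: -0.001
```

Run:
```python
from h import *
P=pose(); print(P,rk(P["p"])); W=cloud(camera("wrist")); bar(W)
```

```text
{'t': 30.88, 'p': array([554.4,  26.9,  24.3]), 'ydeg': -83.32, 'down': np.float64(-1.0), 'f': array([-0.6,  0.9, -1.1]), 'g': -0.1} [-54.1  34.7]
bar -110 [-50.6 -46.5 -44.2] ztop [23.3 24.7] 1231
bar -65 [-51.  -46.7 -44.3] ztop [23.3 24.6] 1122
bar 30 [-50.5 -46.2 -44.6] ztop [23.8 52.9] 1195
bar 70 [-51.1 -47.  -44.7] ztop [23.2 24.5] 1268
```

Moving easily; down further to the stop.

Request:
step_arm:
  increments:
    - [0.0, 0, 0, -0.002, 0]
    - [0.0, 0, 0, -0.0015, 0]
    - [0.0, 0, 0, 0, 0]

```text
clock: 31.18
position: [0.5543, 0.0271, 0.0205]
ee_rot: [0.706, 0.041, -0.706, 0.041]
ft_force: [-0.1, 0.6, -0.5]
grip_width: -0.002
```

Request:
step_arm:
  increments:
    - [0.0, 0, 0, -0.001, 0]
    - [0.0, 0, 0, -0.001, 0]
    - [0.0, 0, 0, 0, 0]

```text
clock: 31.43
position: [0.5545, 0.0271, 0.0197]
ee_rot: [0.706, 0.041, -0.706, 0.041]
ft_force: [-4.7, -1.7, 14.7]
grip_width: -0.0
```

Request:
step_arm:
  increments:
    - [0.0, 0, 0, 0.01, 0]
    - [0.0, 0, 0, 0.03, 0]
    - [0.0, 0, 0, 0.04, 0]
    - [0.0, 0, 0, 0.04, 0]
    - [0.0, 0, 0, 0.04, 0]
    - [0.0, 0, 0, 0.02, 0]
    - [0.0, 0, 0, 0, 0]
    - [0.0, 0, 0, 0, 0]

```text
clock: 32.1
position: [0.5546, 0.0271, 0.1998]
ee_rot: [0.707, 0.041, -0.705, 0.041]
ft_force: [-0.8, 0.5, -0.9]
grip_width: -0.002
```

Run:
```python
from h import *
P=pose(); print(P,rk(P["p"])); c=camera("wrist"); W=cloud(c); bar(W); fronts(W); save(c,"w12",s=1.25)
c=camera("top"); W=cloud(c)
for n in["ring_gauge","plug","vblock","ref_sphere","driver","cleaner"]:
  for d in regions_of(c,n)[:1]: print(n,round(d["p"],2),rect(W,d["region"],.008,.2)[:2])
```

```text
{'t': 32.1, 'p': array([554.6,  27.1, 199.8]), 'ydeg': -83.31, 'down': np.float64(-1.0), 'f': array([-0.8,  0.5, -0.9]), 'g': -0.2} [-53.8  34.9]
bar -110 [-52.  -47.6 -44.7] ztop [19.4 21. ] 305
bar -65 [-51.8 -48.  -44.7] ztop [19.5 21.1] 266
bar 30 [-51.6 -48.1 -45.4] ztop [19.5 20.9] 235
bar 70 [-52.7 -48.2 -45.4] ztop [19.4 21. ] 286
L front -39.7 z 30.2 1102
W front -38.9 z 30.2 2706
M front -39.9 z 30.3 1086
N front -39.1 z 30.3 1756
R front -39.1 z 30.3 1093
vblock 0.61 [ 531.9 -395.3]
ref_sphere 0.95 [559.2 354.1]
driver 0.64 [ 355.8 -403. ]
cleaner 0.92 [516.4 463.4]
```

View pics/w12.png

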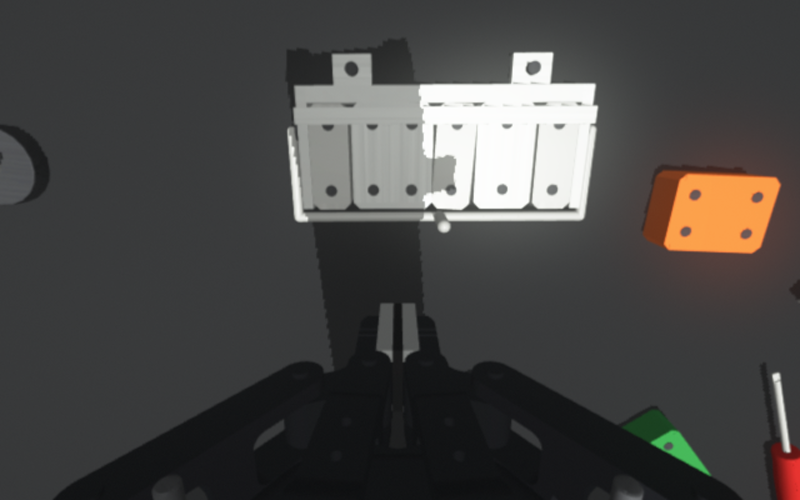

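All in place: bar level at (440,216), five blocks flush. Handing in.

```bash
python3 -c "from workcell import ticket; print(ticket.hand_in())"
```

```text
the job is handed in; nothing more can be done
None
```

The job is handed in, at about 32 s on the robot's clock. I swung the bail back to about 1.82 rad. The wide block went into the 66 mm gap and the narrow one into the 48 mm gap. I pushed each block to the back wall with closed fingers, then brought the bail back down to its stop.

**Last checks:**
- **Blocks:** all five front faces read x = -38.9 to -39.9 mm, flush to within about 1 mm, which is the measuring noise. All tops are at 30 mm.
- **Bail:** the bar is level, its top reads 19.4 to 21 mm (20 expected), and the push met the stop at about 15 N.
- **Bystanders:** the V-block, reference sphere and cleaner are where they started, within a few mm. The screwdriver's centre read differently, about 40 mm off in x and 20 mm in y. I put that down to a partial view, as the arm never went near it.

**What disagreed or went less cleanly:**
- **Finger contact on a steel block:** while leading the bail down by its stem, the fingertips rested on top of a block in the row, most likely the middle steel one, at about 25 N. I released and pressed the bar down from in front. The middle block still reads in place.
- **Bail's starting angle:** it seemed slightly open at the start, with the bar top near 25 mm.
- **Not rechecked:** the ring gauge and plug were hidden by the gripper in the last pictures. No move went close to them.

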